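# Stand the sample jar on the viewing ledge

### The job

Take the amber jar with the blue cap and stand it upright on the narrow raised viewing ledge, centred on the blue band, so that it can be compared with the clear reference jar that already stands there. Set it down gently and let go; leave the reference jar and the amber jar with the white cap standing where they are.

Things in the scene. Friction and masses are not known exactly. Their poses are not given: they have to be found in the camera images.
- sample_center (a point): Jar to be moved: amber with a BLUE cap, 54 mm in diameter and 90 mm tall (glass, blank paper label, screw cap), standing upright, about 0.25 kg. This point is its centre, 45 mm above its underside; z is up its axis. It starts on the table to the robot's right, among a like amber jar with a white cap, a green jar with a black cap and a glass beaker of 68 mm diameter and 85 mm height, at least 0.11 m from each, centre to centre.
- mark_top (a point): Centre of the blue band (60 mm long) painted round the white viewing ledge, at the level of the ledge's top face. The ledge is a fixed bar 36 mm wide, 260 mm long and 18 mm thick, with its flat level top 90 mm above the table, on two posts and a 90 mm wide, 12 mm thick foot. The ledge runs along this point's y axis; the band is centred 75 mm from the ledge's middle, towards either end; z is up.
- reference_center (a point): Reference jar: clear, colourless glass with a white cap, 54 mm in diameter and 90 mm tall (glass, blank paper label, screw cap), standing upright, about 0.25 kg. This point is its centre, 45 mm above its underside; z is up its axis. It stands on the same ledge, 150 mm from the blue band's centre, so that its top is 180 mm above the table. Leave it standing there.
- other_center (a point): Look-alike jar: amber with a WHITE cap, 54 mm in diameter and 90 mm tall (glass, blank paper label, screw cap), standing upright, about 0.25 kg. This point is its centre, 45 mm above its underside; z is up its axis. It stands on the table and is to be left alone.

How it is judged:
By the outcome, as a careful person would: the job done as asked, in the order asked, and still so for the second after the job is handed in, with the robot touching nothing.
It also fails if it takes over 45 s, if anything falls off the work surface, if the arm or the gripper's body presses on something with over 40 N, if the wrist force passes 120 N, or if a joint passes its speed limit or range.

### The arm

A 6-joint arm with a two-finger parallel gripper is mounted at the origin on the work surface. World frame = base frame: x ahead of the robot, y to its left, z up, the work surface at z = 0. Lengths are in m, angles in rad, forces in N, time in s.
With the tool pointing down it reaches from about 0.425 to 0.95 m from the base axis. Payload 3.5 kg.
Tool frame: the origin (TCP) lies at the very end of the fingers, on their centre line; the grasp point (between the pads) lies behind it (ctrl.grasp_offset is the z of the grasp point in the tool frame, in m); z points along the fingers, x is the direction in which the jaws open and shut, and the axes are right-handed (so a half turn about z gives the same grasp; the last joint's range is limited). The gripper opens to 85 mm and grips with 20 to 120 N. Pads are 22 mm wide; open, the fingers measure 114 mm over their backs; the gripper's body (76 mm by 85 mm) begins 54 mm behind the grasp point. The pads swing forward as they close: fully open they stand 13 mm farther back than shut.
Start: joints at [-1.369, 0.286, 1.577, -0, 1.279, -0.15], TCP at [0.233, -0.634, 0.231] pointing down, gripper open.
Joint ranges: [-2.77, 2.77], [-0.9, 2.22], [0.21, 2.48], [-1.53, 4.67], [0.24, 2.81], [-2.84, 2.84]. Speed limits (rad/s): [2.79, 2.79, 3.14, 3.14, 3.14, 3.14].

### API

Orientations are given as a unit quaternion [x, y, z, w].
In Python, from plant import ctrl gives the robot as it stands.
- The arm moves only by the shell command python3 -m jog 'ROWS' [FORCE]. ROWS is JSON, a list of rows, each an object with "grip": the closure, from 0 (fully open) to 1 (shut); "xyz": the shift along the tool's x, y, z in m, a list of three; "dr": the turn, a rotation vector about the tool's x, y, z in rad, a list of three. A call has 1 to 12 rows; each row is the pose to reach, as a shift and turn from the pose commanded when the call began, along the tool's axes at that moment; what a row does not reach only later rows make up. A row lasts 1/12 s, in which the tool goes at most 41.7 mm and 7.16 degrees, less where a joint would pass 70% of its speed; a pose out of reach is approached as far as the arm can. A call with a gripper value outside its range is refused whole. The fingers move at their own pace and stop on an object; FORCE is the grip in N (left out, the last holds). Time passes only in rows, so rows that repeat a pose let the fingers close. It gives the time, the measured TCP pose, the force and the opening at its end, in the units of the state.
- ctrl.get_state(): the state, without advancing time (a new reading comes with each control period).
- ctrl.read_camera(name): name is "scene" or "top" or "wrist"; returns the picture (480x640x3 uint8, red, green, blue); there is no depth.
- ctrl.get_calibration(name): a dict with "mtx" (3x3 intrinsics, pixels), "k1" (the pictures are not rectified: a ray, as slopes to the right and down, at radius r is drawn at 1 + k1 r^2 times it, then the intrinsics apply), "R" (3x3) and "t" (3): a world point X has camera coordinates R X + t; the wrist camera has in their place "hand_eye" (4x4, takes a point from camera to tool coordinates, whose origin is the TCP and whose axes are the tool frame's). Camera axes: x right, y down, z forward; pixel columns grow to the right and rows downward; lengths in m; the calibration is good to about 2 mm. A picture is of the moment at which its call begins: read the wrist's pose just before it. get_calibration takes no time and is no camera call.
- ctrl.sign_off(): hands the job in, once; it reports no verdict.
The state is a dict: "time": time; "qpos": joint angles; "dq": joint speeds; "joint_efforts": joint torques, N m; "eef_pos": TCP position; "tcp_rot": TCP orientation; "contact_force": force on the tool from outside, world axes, zero at the start; "wrist_torque": the same for the moment, N m; "opening": opening from 0.0 (shut) to 1.0 (fully open).
Only numpy, scipy, OpenCV 4.12 (cv2) and the standard library are available. Lean on these libraries where they do the work, as an engineer would, in place of code of your own. Each camera call takes 0.05 s, during which the arm holds its last target.

## Working session

There is one attempt and no reset: what is moved stays moved. The work goes in short steps, Python scripts to look and compute and a shell command to move; the robot and the scene stay as the last step left them, time stands still between calls to the robot, and variables do not carry over. Pictures are saved under pics/ and viewed, and the job is handed in when it is done.

```bash
mkdir -p pics; ls
python3 - <<'E'
from plant import ctrl
import cv2
s=ctrl.get_state();print(s,ctrl.grasp_offset)
for n in["scene","top","wrist"]:
    im=ctrl.read_camera(n);cv2.imwrite(f"pics/{n}0.png",im[:,:,::-1]);print(n,ctrl.get_calibration(n))
E
```

```text
pics
{'time': 0.0, 'qpos': array([-1.36901084e+00,  2.87153638e-01,  1.57818707e+00,  2.08389802e-06,
        1.27857990e+00, -1.49998925e-01]), 'dq': array([ 0.00065914,  0.00086521, -0.00199472, -0.0007585 , -0.00148337,
       -0.00095612]), 'joint_efforts': array([-1.54594305e-03, -4.05988920e+01, -2.92625982e+01, -1.88428730e-04,
        5.87832343e-03,  4.68663700e-06]), 'eef_pos': array([ 0.23248305, -0.63300185,  0.22994974]), 'tcp_rot': array([ 8.19930212e-01, -5.72462307e-01, -8.43401448e-04, -8.02193127e-04]), 'contact_force': array([-0.12109695,  0.18630061,  0.03038686]), 'wrist_torque': array([-0.02203722,  0.00098441,  0.01845942]), 'opening': 0.999154885817915} -0.0187
scene {'mtx': array([[571.2454764 ,   0.        , 314.48871763],
       [  0.        , 571.2454764 , 235.35736416],
       [  0.        ,   0.        ,   1.        ]]), 'k1': -0.1624402847844526, 'R': array([[ 0.545844  ,  0.83776241,  0.01443817],
       [ 0.66500101, -0.42266971, -0.61573044],
       [-0.50973324,  0.34569416, -0.78782458]]), 't': array([-0.30603747, -0.24851826,  1.60708974])}
top {'
[... 245 characters left out ...]
     [-0.99097338, -0.01109243, -0.1335991 ],
       [ 0.13387774, -0.03010747, -0.9905404 ]]), 't': array([-0.01918863,  0.54846354,  0.83514353])}
wrist {'mtx': array([[392.42930691,   0.        , 315.29872045],
       [  0.        , 392.42930691, 235.98573184],
       [  0.        ,   0.        ,   1.        ]]), 'k1': -0.057521648250133124, 'hand_eye': array([[ 9.99999552e-01,  7.42651152e-04,  5.87304021e-04,
         2.36417162e-04],
       [-8.89670533e-04,  9.49260771e-01,  3.14488787e-01,
        -8.00078527e-02],
       [-3.23949208e-04, -3.14489169e-01,  9.49261006e-01,
        -1.43184096e-01],
       [ 0.00000000e+00,  0.00000000e+00,  0.00000000e+00,
         1.00000000e+00]])}
```

View pics/scene0.png

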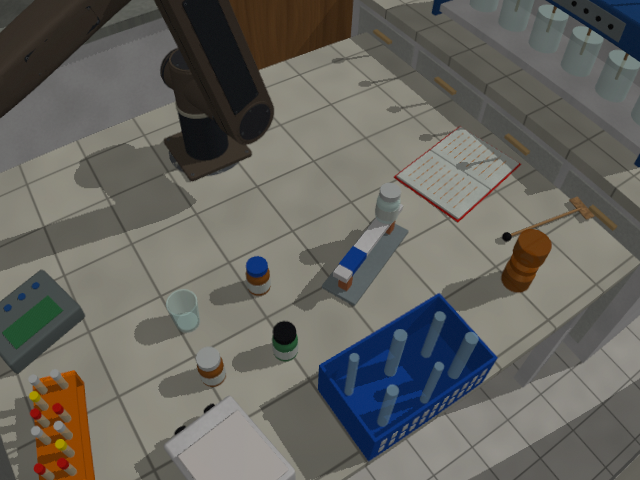

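View pics/top0.png

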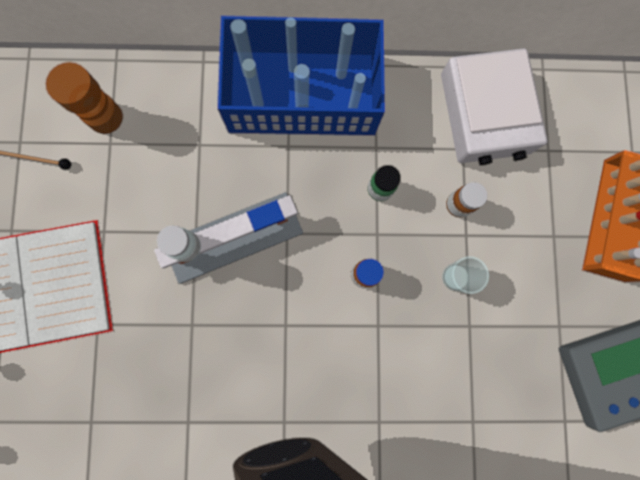

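View pics/wrist0.png

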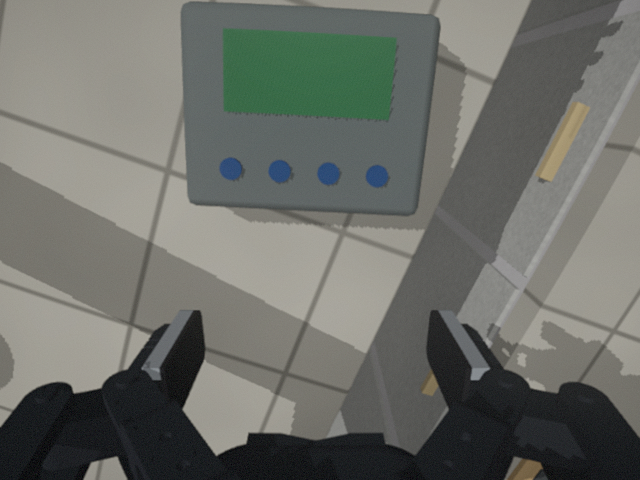

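Top view: blue cap at (369,272), white-capped amber jar at (470,197), green jar at (385,181), beaker at (467,275), blue band at (266,215) and reference jar at (176,243). The scene view agrees: cap at (258,267), band at (352,260), reference cap at (389,191).

```bash
cat > h.py <<'E'
import numpy as np,cv2
from scipy.spatial.transform import Rotation as Ro
from plant import ctrl
def ray(n,uv,s=None):
    c=ctrl.get_calibration(n);K=c["mtx"];D=np.array([c["k1"],0,0,0,0.])
    p=cv2.undistortPoints(np.array(uv,float).reshape(-1,1,2),K,D).reshape(-1,2)
    d=np.c_[p,np.ones(len(p))]
    if n=="wrist":
        R=Ro.from_quat(s["tcp_rot"]).as_matrix();H=c["hand_eye"]
        return R@H[:3,3]+s["eef_pos"], d@(R@H[:3,:3]).T
    return -c["R"].T@c["t"], d@c["R"]
def onz(n,uv,z,s=None):
    o,d=ray(n,uv,s);return o+d*((z-o[2])/d[:,2:])
def proj(n,X,s=None):
    c=ctrl.get_calibration(n)
    if n=="wrist":
        R=Ro.from_quat(s["tcp_rot"]).as_matrix();H=c["hand_eye"]
        Y=((np.atleast_2d(X)-s["eef_pos"])@R-H[:3,3])@H[:3,:3]
    else: Y=np.atleast_2d(X)@c["R"].T+c["t"]
    return cv2.projectPoints(Y,np.zeros(3),np.zeros(3),c["mtx"],np.array([c["k1"],0,0,0,0.]))[0].reshape(-1,2)
def blue(im,lo=(105,150,50),hi=(125,255,255)):
    return cv2.inRange(cv2.cvtColor(im,cv2.COLOR_RGB2HSV),lo,hi)
def blobs(m,amin=80):
    n,l,st,ce=cv2.connectedComponentsWithStats(m)
    return [(st[i],ce[i],l==i) for i in range(1,n) if st[i][4]>=amin]
E
python3 - <<'E'
from h import *
np.set_printoptions(precision=4,suppress=True)
for n in["top","scene"]:
    im=cv2.imread(f"pics/{n}0.png")[:,:,::-1].copy()
    for st,ce,m in blobs(blue(im)):
        print(n,st,ce,onz(n,ce,.09))
        if st[4]<1500:
            r=cv2.minAreaRect(np.argwhere(m)[:,::-1].astype(np.float32));print("  rect",r[1],onz(n,cv2.boxPoints(r),.09))
print("ref",onz("top",[176,243],.18),onz("scene",[389,191],.175))
print("other",onz("top",[470,197],.09),onz("scene",[209,358],.09))
print("green",onz("top",[386,179],.09), "beaker",onz("top",[470,275],.085))
a=cv2.imread("pics/top0.png")[160:310,140:500];cv2.imwrite("pics/topz.png",cv2.resize(a,None,fx=2.2,fy=2.2,interpolation=2))
a=cv2.imread("pics/scene0.png")[170:310,230:420];cv2.imwrite("pics/scz.png",cv2.resize(a,None,fx=4,fy=4,interpolation=2))
E
```

```text
top [  219    16   165   118 13734] [302.9965  73.3699] [[0.8554 0.019  0.09  ]]
top [248 201  36  30 629] [265.3784 215.4769] [[0.5833 0.0833 0.09  ]]
  rect (20.24079132080078, 31.01112174987793) [[0.5894 0.1159 0.09  ]
 [0.6111 0.0649 0.09  ]
 [0.5769 0.0507 0.09  ]
 [0.5554 0.1016 0.09  ]]
top [357 260  26  25 515] [369.4971 271.9204] [[ 0.4839 -0.1033  0.09  ]]
  rect (24.0, 25.0) [[ 0.5049 -0.0811  0.09  ]
 [ 0.5053 -0.1259  0.09  ]
 [ 0.4627 -0.1254  0.09  ]
 [ 0.4623 -0.0809  0.09  ]]
scene [432   0  17  15 112] [437.2054   5.9375] [[-0.1429  0.9747  0.09  ]]
  rect (11.094003677368164, 19.414506912231445) [[-0.1372  0.9261  0.09  ]
 [-0.2071  1.0399  0.09  ]
 [-0.1564  1.0394  0.09  ]
 [-0.0897  0.9271  0.09  ]]
scene [ 548    0   92   60 1485] [620.4034  21.7407] [[0.2529 1.5531 0.09  ]]
  rect (59.0, 91.0) [[0.0175 1.3985 0.09  ]
 [0.1812 1.7994 0.09  ]
 [0.4408 1.4004 0.09  ]
 [0.2849 1.0817 0.09  ]]
scene [339 246  27  28 390] [353.2154 258.9564] [[0.5884 0.0829 0.09  ]]
  rect (17.799999237060547, 23.60000228881836) [[0.5804 0.05   0.09  ]
 [0.5547 0.1067 0.09  ]
 [0.5962 0.1162 0.09  ]
 [0.6205 0.06   0.09  ]]
scene [247 256  21  21 350] [256.5943 266.2514] [[ 0.4906 -0.1073  0.09  ]]
  rect (20.0, 20.0) [[ 0.455  -0.1117  0.09  ]
 [ 0.4789 -0.0741  0.09  ]
 [ 0.5251 -0.101   0.09  ]
 [ 0.5019 -0.1376  0.09  ]]
scene [  318   294   179   167 12495] [399.5977 375.2353] [[ 0.8645 -0.0021  0.09  ]]
ref [[0.5208 0.2145 0.18  ]] [[0.5255 0.2195 0.175 ]]
other [[ 0.6225 -0.2891  0.09  ]] [[ 0.6323 -0.2965  0.09  ]]
green [[ 0.6539 -0.1349  0.09  ]] beaker [[ 0.4802 -0.2856  0.085 ]]
```

View pics/topz.png

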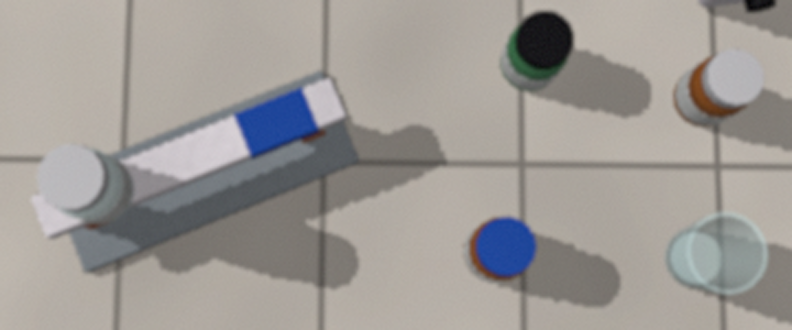

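View pics/scz.png

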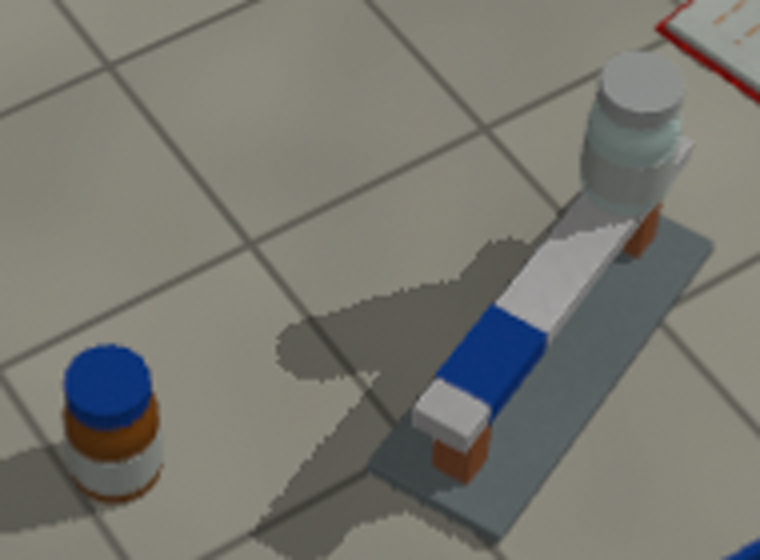

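Both cameras put the jar at about (0.485,-0.105), with its top at z=0.09 and the cap ~45 mm across. The band is at about (0.584,0.083) and ~0.15 m from the reference jar, as stated. I'll work out the ledge direction and the hover shift.

```bash
cat >> h.py <<'E'
def shift(target,s=None):
    s=s or ctrl.get_state();R=Ro.from_quat(s["tcp_rot"]).as_matrix()
    return R.T@(np.array(target)-s["eef_pos"])
E
python3 - <<'E'
from h import *
np.set_printoptions(precision=4,suppress=True)
s=ctrl.get_state();print(Ro.from_quat(s["tcp_rot"]).as_matrix())
print(shift([.485,-.104,.20]))
im=cv2.imread("pics/top0.png")[:,:,::-1].copy()
# ledge top corner/edge points read from zoomed top: scale 2.2, off (140,160)
z=np.array([[120,159],[240,110],[330,76],[49,237],[130,201],[252,156],[347,116]])/2.2+[140,160]
P=onz("top",z,.09);print(P)
for a,b in((0,2),(3,6)):
    d=P[a]-P[b];print(np.degrees(np.arctan2(d[1],d[0])))
E
```

```text
[[ 0.3446 -0.9388 -0.0004]
 [-0.9388 -0.3446  0.0019]
 [-0.0019 -0.0003 -1.    ]]
[-0.4097 -0.4193  0.0311]
[[0.5514 0.208  0.09  ]
 [0.5929 0.1126 0.09  ]
 [0.6223 0.0398 0.09  ]
 [0.4879 0.2616 0.09  ]
 [0.5174 0.1986 0.09  ]
 [0.5551 0.1019 0.09  ]
 [0.5891 0.0254 0.09  ]]
112.84454492290195
113.18817302838467
```

```bash
python3 -m jog '[{"grip":0,"xyz":[-0.2,-0.2,0]},{"grip":0,"xyz":[-0.2,-0.2,0]},{"grip":0,"xyz":[-0.2,-0.2,0]},{"grip":0,"xyz":[-0.2,-0.2,0]},{"grip":0,"xyz":[-0.2,-0.2,0]},{"grip":0,"xyz":[-0.2,-0.2,0]},{"grip":0,"xyz":[-0.2,-0.2,0]},{"grip":0,"xyz":[-0.2,-0.2,0]},{"grip":0,"xyz":[-0.2,-0.2,0]}]'
```

```text
invalid input at $[0]: expected keys grip, xyz, dr
```

```bash
python3 -m jog '[{"grip":0,"xyz":[-0.2,-0.2,0],"dr":[0,0,0]},{"grip":0,"xyz":[-0.2,-0.2,0],"dr":[0,0,0]},{"grip":0,"xyz":[-0.2,-0.2,0],"dr":[0,0,0]},{"grip":0,"xyz":[-0.2,-0.2,0],"dr":[0,0,0]},{"grip":0,"xyz":[-0.2,-0.2,0],"dr":[0,0,0]},{"grip":0,"xyz":[-0.2,-0.2,0],"dr":[0,0,0]},{"grip":0,"xyz":[-0.2,-0.2,0],"dr":[0,0,0]},{"grip":0,"xyz":[-0.2,-0.2,0],"dr":[0,0,0]},{"grip":0,"xyz":[-0.2,-0.2,0],"dr":[0,0,0]}]'
python3 -c "
from h import *
print(shift([.485,-.104,.20]))"
```

```text
time: 0.9
eef_pos: [0.3521, -0.3754, 0.2313]
tcp_rot: [0.821, -0.571, 0.0, 0.0]
contact_force: [0.8, -1.0, 0.1]
opening: 1.005
[-0.20829129 -0.21897236  0.0311678 ]
```

```bash
python3 -m jog '[{"grip":0,"xyz":[-0.03,-0.03,0],"dr":[0,0,0]},{"grip":0,"xyz":[-0.06,-0.06,0],"dr":[0,0,0]},{"grip":0,"xyz":[-0.09,-0.09,0],"dr":[0,0,0]},{"grip":0,"xyz":[-0.12,-0.12,0],"dr":[0,0,0]},{"grip":0,"xyz":[-0.15,-0.15,0.01],"dr":[0,0,0]},{"grip":0,"xyz":[-0.18,-0.18,0.02],"dr":[0,0,0]},{"grip":0,"xyz":[-0.2,-0.21,0.03],"dr":[0,0,0]},{"grip":0,"xyz":[-0.208,-0.219,0.03],"dr":[0,0,0]},{"grip":0,"xyz":[-0.208,-0.219,0.03],"dr":[0,0,0]},{"grip":0,"xyz":[-0.208,-0.219,0.03],"dr":[0,0,0]}]'
python3 - <<'E'
from h import *
np.set_printoptions(precision=4,suppress=True)
s=ctrl.get_state();im=ctrl.read_camera("wrist");cv2.imwrite("pics/w1.png",im[:,:,::-1])
print(s["time"],s["eef_pos"],np.abs(s["dq"]).max())
for st,ce,m in blobs(blue(im)): print(st,ce,onz("wrist",ce,.09,s))
print(proj("wrist",[[.485,-.104,.09],[.485,-.104,0]],s))
E
```

```text
time: 1.73
eef_pos: [0.4856, -0.1068, 0.201]
tcp_rot: [0.82, -0.572, -0.0, 0.0]
contact_force: [-0.6, 0.3, 0.2]
opening: 1.006
1.7333 [ 0.4856 -0.1068  0.201 ] 0.034055456955149034
[  27    0  108   17 1303] [73.4398  6.3054] [[0.5668 0.0759 0.09  ]]
[ 280  195   68   68 3599] [312.8149 229.2037] [[ 0.4857 -0.1054  0.09  ]]
[[310.5527 229.4195]
 [311.659  199.3647]]
```

View pics/w1.png

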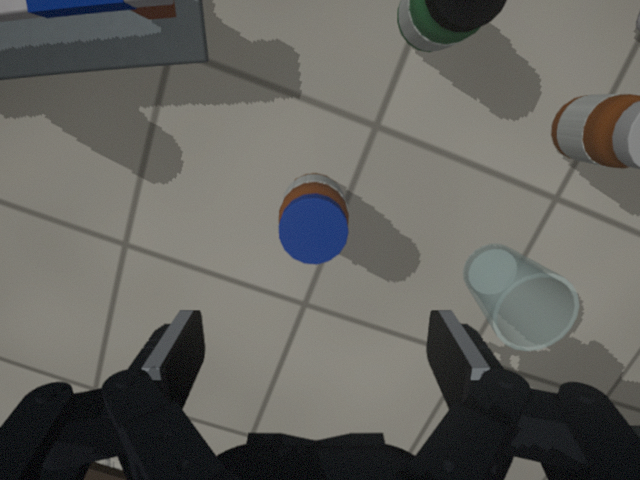

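The wrist view shows the blue cap at (313,229), which puts the jar at (0.4857,-0.1054) and agrees with the other cameras. There's clear space for the fingers on both sides. Descending now, then closing.

```bash
python3 -m jog '[{"grip":0,"xyz":[-0.0015,-0.0005,0.03],"dr":[0,0,0]},{"grip":0,"xyz":[-0.0015,-0.0005,0.06],"dr":[0,0,0]},{"grip":0,"xyz":[-0.0015,-0.0005,0.09],"dr":[0,0,0]},{"grip":0,"xyz":[-0.0015,-0.0005,0.12],"dr":[0,0,0]},{"grip":0,"xyz":[-0.0015,-0.0005,0.145],"dr":[0,0,0]},{"grip":0,"xyz":[-0.0015,-0.0005,0.16],"dr":[0,0,0]},{"grip":0,"xyz":[-0.0015,-0.0005,0.168],"dr":[0,0,0]},{"grip":0,"xyz":[-0.0015,-0.0005,0.168],"dr":[0,0,0]},{"grip":0,"xyz":[-0.0015,-0.0005,0.168],"dr":[0,0,0]}]' 35
python3 - <<'E'
from h import *
s=ctrl.get_state();im=ctrl.read_camera("wrist");cv2.imwrite("pics/w2.png",im[:,:,::-1])
print(s["time"],s["eef_pos"],s["contact_force"])
E
```

```text
time: 2.53
eef_pos: [0.4857, -0.106, 0.034]
tcp_rot: [0.819, -0.573, 0.0, -0.0]
contact_force: [-0.3, -0.9, -0.5]
opening: 1.003
2.5333 [ 0.48565364 -0.10600385  0.03395172] [-0.2886711  -0.8638381  -0.47162523]
```

View pics/w2.png

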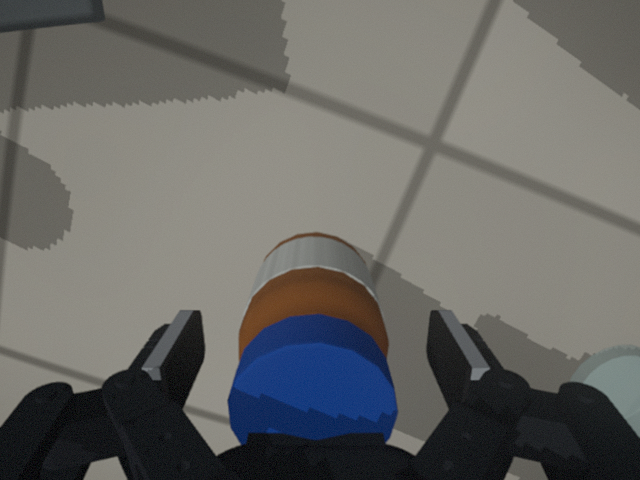

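The jar is centred between the pads, with the cap at about (313,370) and the pads at x≈190 and 440. Closing.

```bash
python3 -m jog '[{"grip":0.3,"xyz":[0,0,0],"dr":[0,0,0]},{"grip":0.4,"xyz":[0,0,0],"dr":[0,0,0]},{"grip":0.6,"xyz":[0,0,0],"dr":[0,0,0]},{"grip":0.6,"xyz":[0,0,0],"dr":[0,0,0]},{"grip":0.6,"xyz":[0,0,0],"dr":[0,0,0]},{"grip":0.6,"xyz":[0,0,0],"dr":[0,0,0]},{"grip":0.6,"xyz":[0,0,0],"dr":[0,0,0]}]' 35
python3 - <<'E'
from h import *
s=ctrl.get_state();im=ctrl.read_camera("wrist");cv2.imwrite("pics/w3.png",im[:,:,::-1])
print(s)
E
```

```text
time: 3.17
eef_pos: [0.4861, -0.1049, 0.0349]
tcp_rot: [0.82, -0.572, 0.001, -0.0]
contact_force: [-2.4, 0.4, 6.0]
opening: 0.618
{'time': 3.1667, 'qpos': array([-4.16752796e-01,  1.59313749e-01,  2.13279121e+00, -2.97913242e-04,
        8.47832409e-01,  8.01898321e-01]), 'dq': array([-0.00128478, -0.00164951, -0.0003412 , -0.00032178,  0.00035414,
        0.00065573]), 'joint_efforts': array([-3.79085192e-02, -2.64279771e+01, -2.12858909e+01,  6.42696326e-02,
       -4.31454526e-01, -3.78664787e-03]), 'eef_pos': array([ 0.4861391 , -0.10492202,  0.03486031]), 'tcp_rot': array([ 8.20090256e-01, -5.72233583e-01,  8.33734556e-04, -4.86876901e-05]), 'contact_force': array([-2.43091529,  0.39199676,  6.00783387]), 'wrist_torque': array([ 0.04038151,  0.27892831, -0.03596795]), 'opening': 0.618133091359622}
```

View pics/w3.png

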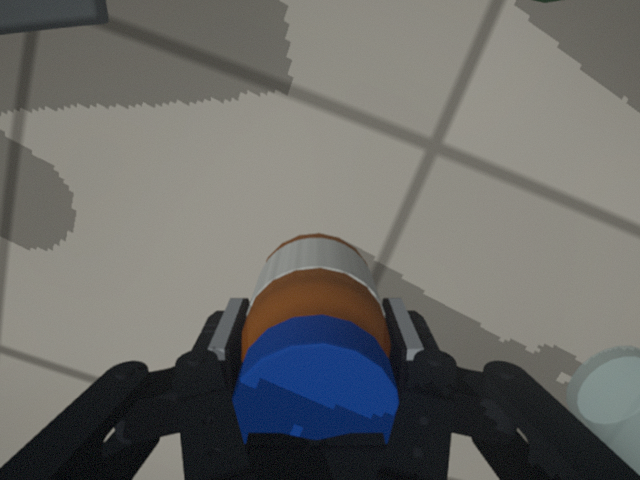

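The jar is held at an opening of 0.618 (≈52.5 mm, as expected for 54 mm). Lifting gently.

```bash
python3 -m jog '[{"grip":0.6,"xyz":[0,0,-0.005],"dr":[0,0,0]},{"grip":0.6,"xyz":[0,0,-0.015],"dr":[0,0,0]},{"grip":0.6,"xyz":[0,0,-0.03],"dr":[0,0,0]},{"grip":0.6,"xyz":[0,0,-0.05],"dr":[0,0,0]},{"grip":0.6,"xyz":[0,0,-0.07],"dr":[0,0,0]},{"grip":0.6,"xyz":[0,0,-0.09],"dr":[0,0,0]},{"grip":0.6,"xyz":[0,0,-0.11],"dr":[0,0,0]},{"grip":0.6,"xyz":[0,0,-0.125],"dr":[0,0,0]},{"grip":0.6,"xyz":[0,0,-0.135],"dr":[0,0,0]},{"grip":0.6,"xyz":[0,0,-0.14],"dr":[0,0,0]},{"grip":0.6,"xyz":[0,0,-0.14],"dr":[0,0,0]}]' 40
python3 - <<'E'
from h import *
s=ctrl.get_state();im=ctrl.read_camera("wrist");cv2.imwrite("pics/w4.png",im[:,:,::-1])
print(s["contact_force"],s["opening"],shift([.584,.083,.175],s))
im=ctrl.read_camera("scene");cv2.imwrite("pics/s4.png",im[:,:,::-1])
E
```

```text
time: 4.13
eef_pos: [0.4857, -0.1048, 0.1745]
tcp_rot: [0.82, -0.572, 0.001, -0.0]
contact_force: [-0.1, -0.3, -2.1]
opening: 0.613
[-0.06366406 -0.31181836 -2.11184868] 0.6128919766741608 [-0.1424171  -0.15695142 -0.0004513 ]
```

View pics/w4.png

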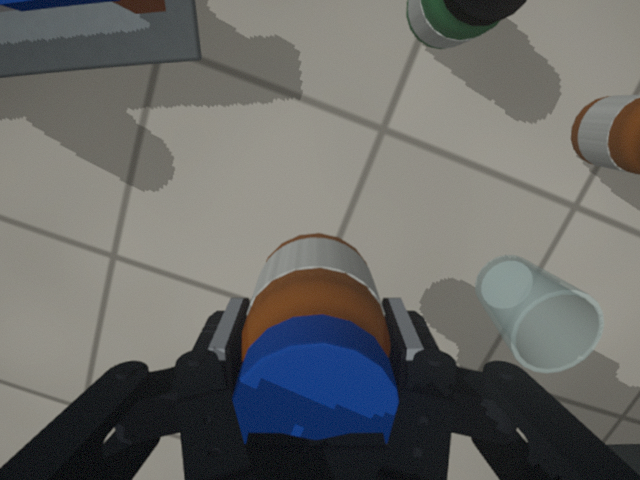

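View pics/s4.png

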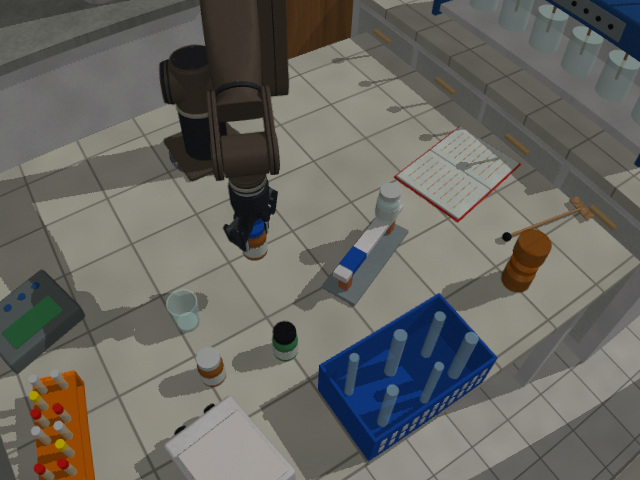

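The jar is held and hasn't slipped; the wrist view of it is unchanged. Next I'll move to a point short of the ledge and measure the band with the wrist camera.

```bash
python3 -m jog '[{"grip":0.6,"xyz":[-0.01,-0.005,0],"dr":[0,0,0]},{"grip":0.6,"xyz":[-0.03,-0.015,0],"dr":[0,0,0]},{"grip":0.6,"xyz":[-0.05,-0.025,0],"dr":[0,0,0]},{"grip":0.6,"xyz":[-0.075,-0.035,0],"dr":[0,0,0]},{"grip":0.6,"xyz":[-0.1,-0.045,0],"dr":[0,0,0]},{"grip":0.6,"xyz":[-0.12,-0.055,0],"dr":[0,0,0]},{"grip":0.6,"xyz":[-0.135,-0.058,0],"dr":[0,0,0]},{"grip":0.6,"xyz":[-0.142,-0.06,0],"dr":[0,0,0]},{"grip":0.6,"xyz":[-0.142,-0.06,0],"dr":[0,0,0]},{"grip":0.6,"xyz":[-0.142,-0.06,0],"dr":[0,0,0]}]'
python3 - <<'E'
from h import *
np.set_printoptions(precision=4,suppress=True)
s=ctrl.get_state();im=ctrl.read_camera("wrist");cv2.imwrite("pics/w5.png",im[:,:,::-1])
print(s["eef_pos"],s["contact_force"],s["opening"])
for st,ce,m in blobs(blue(im)):
    print(st,ce,onz("wrist",ce,.09,s))
    if ce[1]<280:
        r=cv2.minAreaRect(np.argwhere(m)[:,::-1].astype(np.float32));print(cv2.boxPoints(r),onz("wrist",cv2.boxPoints(r),.09,s))
E
```

```text
time: 5.07
eef_pos: [0.4923, 0.0495, 0.1726]
tcp_rot: [0.82, -0.572, -0.0, 0.001]
contact_force: [-0.3, 0.4, -1.4]
opening: 0.615
[0.4923 0.0495 0.1726] [-0.2921  0.4186 -1.3581] 0.6149299234063882
[ 260   34  113   77 7815] [316.9909  72.0333] [[0.5845 0.0822 0.09  ]]
[[259.711   39.0019]
 [370.9826  33.6394]
 [374.4387 105.3523]
 [263.167  110.7148]] [[0.5896 0.1162 0.09  ]
 [0.6123 0.0623 0.09  ]
 [0.5794 0.0466 0.09  ]
 [0.5555 0.1031 0.09  ]]
[  232   315   168   129 16621] [315.4736 381.8115] [[0.3966 0.0137 0.09  ]]
```

View pics/w5.png

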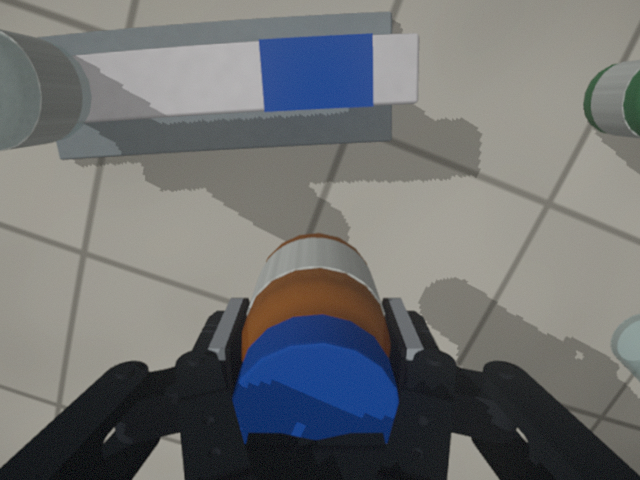

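The band is clearly visible at (317,72), giving (0.5845,0.0822) with a measured size of ~36.5 x 60 mm, which matches the ledge. I'll check the jar's offset in the tool, then compute the shift.

Run:
```python
from h import *
np.set_printoptions(precision=4,suppress=True)
s=ctrl.get_state();R=Ro.from_quat(s["tcp_rot"]).as_matrix()
t=np.linspace(0,2*np.pi,73)
for yo in(-.002,0,.002):
    for z in(.033,.035,.037):
        c=np.c_[.027*np.cos(t),.027*np.sin(t)+yo,0*t+z]
        p=proj("wrist",c@R.T+s["eef_pos"],s);print(yo,z,p[p[:,1].argmin()])
print(shift([.5843,.0822,.175],s))
```

```text
-0.002 0.033 [314.5704 221.0241]
-0.002 0.035 [314.5765 219.845 ]
-0.002 0.037 [314.5824 218.6898]
0 0.033 [314.569  225.1255]
0 0.035 [314.5751 223.9083]
0 0.037 [314.5811 222.7157]
0.002 0.033 [314.5677 229.1994]
0.002 0.035 [314.5738 227.9447]
0.002 0.037 [314.5797 226.7153]
[ 0.0005 -0.0976 -0.0022]
```

```bash
python3 - <<'E'
from h import *
s={"eef_pos":np.array([.4856,-.1068,.201]),"tcp_rot":np.array([.82,-.572,0,0])/np.hypot(.82,.572)}
t=np.linspace(0,2*np.pi,73)
for r in (.027,.0245,.022):
    p=proj("wrist",np.c_[.4857+r*np.cos(t),-.1054+r*np.sin(t),0*t],s);print(r,p[p[:,1].argmin()])
# cap top circle in w5 frame for tcp jar: offset rows of cap top far edge
s=ctrl.get_state();R=Ro.from_quat(s["tcp_rot"]).as_matrix()
for r in(.027,.0245,.022):
  for yo in(0,.002,.004,.006):
    c=np.c_[r*np.cos(t),r*np.sin(t)+yo,0*t+.035];p=proj("wrist",c@R.T+s["eef_pos"],s);print(r,yo,p[p[:,1].argmin()])
for rc in(.0225,.0235):
  for yo in(0,.002,.004):
    c=np.c_[rc*np.cos(t),rc*np.sin(t)+yo,0*t-.055];p=proj("wrist",c@R.T+s["eef_pos"],s);print("cap",rc,yo,p[p[:,1].argmin()],p[:,0].min(),p[:,0].max())
E
python3 -c "
import cv2
a=cv2.imread('pics/w1.png')[150:290,250:400];cv2.imwrite('pics/w1z.png',cv2.resize(a,None,fx=4,fy=4))
a=cv2.imread('pics/w5.png')[220:460,200:440];cv2.imwrite('pics/w5z.png',cv2.resize(a,None,fx=2.5,fy=2.5))"
```

```text
0.027 [313.49584156 169.2388576 ]
0.0245 [313.48704685 172.08521882]
0.022 [313.47830095 174.91976405]
0.027 0 [314.57512046 223.90830913]
0.027 0.002 [314.57378971 227.94468259]
0.027 0.004 [314.57247657 231.95420458]
0.027 0.006 [314.57118084 235.93699909]
0.0245 0 [314.57345978 228.9495756 ]
0.0245 0.002 [314.57215101 232.95240402]
0.0245 0.004 [314.5708596 236.9285363]
0.0245 0.006 [314.56958532 240.87809915]
0.022 0 [314.57182654 233.94893493]
0.022 0.002 [314.57053943 237.9184129 ]
0.022 0.004 [314.56926941 241.86135343]
0.022 0.006 [314.56801625 245.77788573]
cap 0.0225 0 [314.08002499 339.10735724] 233.8962811339748 394.2907419020658
cap 0.0225 0.002 [314.08135797 345.6607024 ] 234.4193671837648 393.7707010282146
cap 0.0225 0.004 [314.08271347 352.12337151] 234.93785579913717 393.2552839041485
cap 0.0235 0 [314.07936732 335.79629801] 230.32698075172374 397.85971918387463
cap 0.0235 0.002 [314.08068859 342.39544091] 230.87312973549768 397.3166153949827
cap 0.0235 0.004 [314.08203298 348.90329494] 231.41448305920835 396.77833378630226
```

View pics/w1z.png

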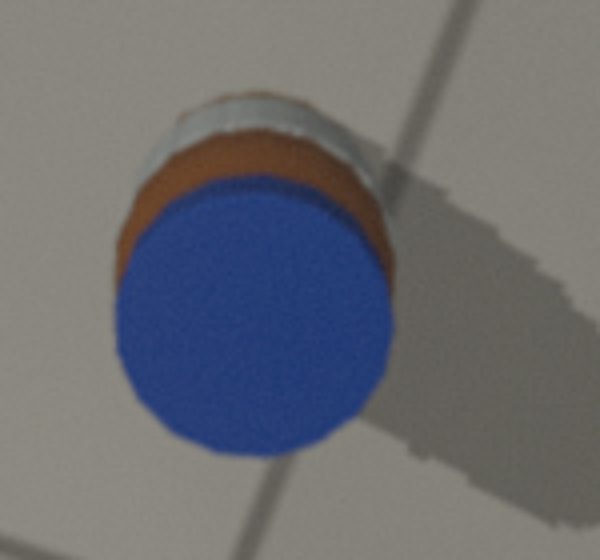

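View pics/w5z.png

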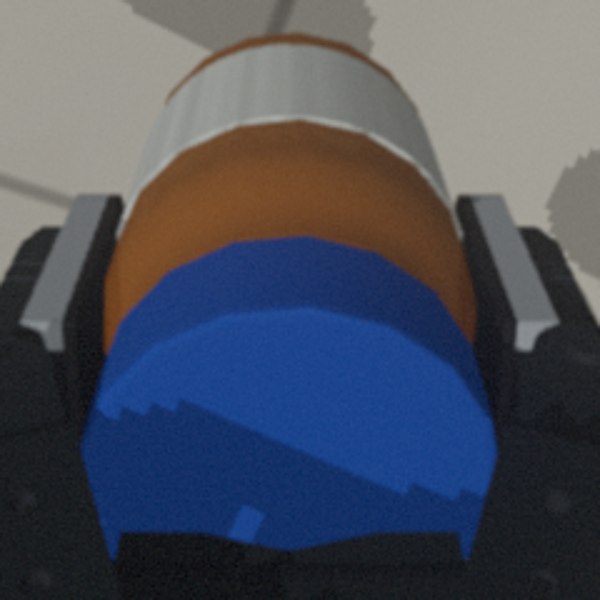

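The cap and base edges both put the jar about 1.8 mm towards +y in the tool, so the y shift is -0.0995. I'll move over the band and stop 10 mm or so above it.

```bash
python3 -m jog '[{"grip":0.6,"xyz":[0,-0.01,0],"dr":[0,0,0]},{"grip":0.6,"xyz":[0,-0.03,0],"dr":[0,0,0]},{"grip":0.6,"xyz":[0,-0.055,0],"dr":[0,0,0]},{"grip":0.6,"xyz":[0,-0.08,0],"dr":[0,0,0]},{"grip":0.6,"xyz":[0,-0.095,0],"dr":[0,0,0]},{"grip":0.6,"xyz":[0,-0.0995,0.005],"dr":[0,0,0]},{"grip":0.6,"xyz":[0,-0.0995,0.015],"dr":[0,0,0]},{"grip":0.6,"xyz":[0,-0.0995,0.025],"dr":[0,0,0]},{"grip":0.6,"xyz":[0,-0.0995,0.032],"dr":[0,0,0]},{"grip":0.6,"xyz":[0,-0.0995,0.035],"dr":[0,0,0]},{"grip":0.6,"xyz":[0,-0.0995,0.035],"dr":[0,0,0]},{"grip":0.6,"xyz":[0,-0.0995,0.035],"dr":[0,0,0]}]'
python3 - <<'E'
from h import *
np.set_printoptions(precision=4,suppress=True)
s=ctrl.get_state();im=ctrl.read_camera("scene");cv2.imwrite("pics/s6.png",cv2.resize(im[170:310,250:440,::-1],None,fx=4,fy=4))
im=ctrl.read_camera("top");cv2.imwrite("pics/t6.png",im[:,:,::-1])
print(s["eef_pos"],s["contact_force"],s["opening"])
R=Ro.from_quat(s["tcp_rot"]).as_matrix();print("jar",R@[0.0005,.0018,-.01]+s["eef_pos"],shift([.5843,.0822,.125],s),np.degrees(np.arccos(-R[2,2])))
E
```

```text
time: 6.12
eef_pos: [0.5856, 0.0834, 0.1381]
tcp_rot: [0.82, -0.573, -0.0, 0.0]
contact_force: [-0.6, 0.1, -1.8]
opening: 0.617
[0.5856 0.0834 0.1381] [-0.5756  0.0796 -1.7835] 0.6170050178578388
jar [0.5841 0.0823 0.1481] [0.0007 0.0016 0.0131] 0.034191578715755684
```

View pics/s6.png

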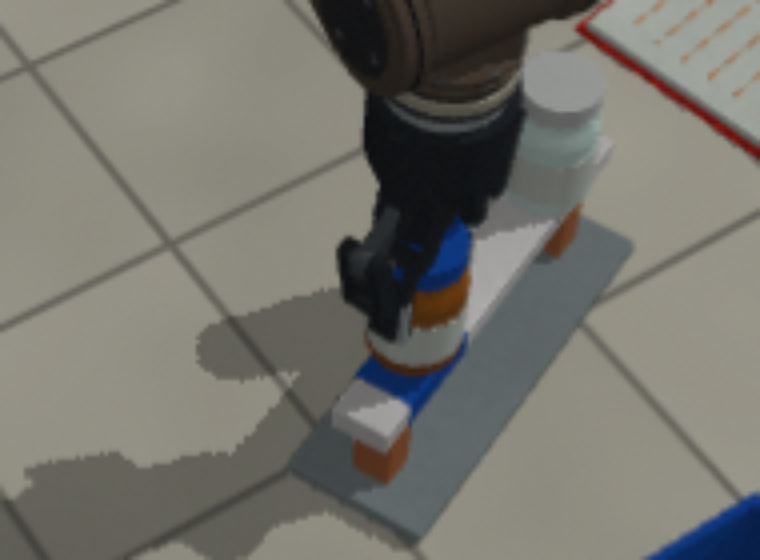

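View pics/t6.png

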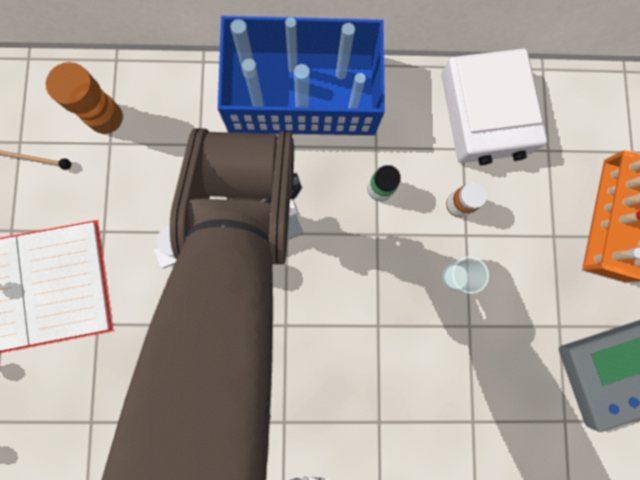

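The jar is centred over the band, about 13 mm above it, with the reference jar clear. I'll lower in small steps and watch the force.

```bash
python3 -m jog '[{"grip":0.6,"xyz":[0,0,0.003],"dr":[0,0,0]},{"grip":0.6,"xyz":[0,0,0.006],"dr":[0,0,0]},{"grip":0.6,"xyz":[0,0,0.008],"dr":[0,0,0]},{"grip":0.6,"xyz":[0,0,0.01],"dr":[0,0,0]},{"grip":0.6,"xyz":[0,0,0.011],"dr":[0,0,0]},{"grip":0.6,"xyz":[0,0,0.011],"dr":[0,0,0]}]'
python3 -m jog '[{"grip":0.6,"xyz":[0,0,0.0005],"dr":[0,0,0]},{"grip":0.6,"xyz":[0,0,0.001],"dr":[0,0,0]},{"grip":0.6,"xyz":[0,0,0.001],"dr":[0,0,0]}]'
```

```text
time: 6.72
eef_pos: [0.5859, 0.0836, 0.1268]
tcp_rot: [0.82, -0.572, -0.0, 0.0]
contact_force: [-0.3, 0.5, -2.0]
opening: 0.615
time: 6.97
eef_pos: [0.5862, 0.0836, 0.1263]
tcp_rot: [0.82, -0.572, 0.0, -0.0]
contact_force: [0.0, -0.7, -2.5]
opening: 0.61
```

```bash
python3 -m jog '[{"grip":0.6,"xyz":[0,0,0.0005],"dr":[0,0,0]},{"grip":0.6,"xyz":[0,0,0.001],"dr":[0,0,0]},{"grip":0.6,"xyz":[0,0,0.001],"dr":[0,0,0]}]'
python3 -m jog '[{"grip":0.6,"xyz":[0,0,0.0005],"dr":[0,0,0]},{"grip":0.6,"xyz":[0,0,0.0005],"dr":[0,0,0]}]'
```

```text
time: 7.22
eef_pos: [0.586, 0.0836, 0.1252]
tcp_rot: [0.82, -0.572, -0.0, 0.0]
contact_force: [-0.1, -0.4, -2.1]
opening: 0.614
time: 7.38
eef_pos: [0.5862, 0.0836, 0.125]
tcp_rot: [0.82, -0.572, 0.0, -0.0]
contact_force: [-0.4, 0.1, -0.6]
opening: 0.611
```

```bash
python3 -m jog '[{"grip":0.6,"xyz":[0,0,0.0005],"dr":[0,0,0]},{"grip":0.6,"xyz":[0,0,0.0005],"dr":[0,0,0]}]'
python3 - <<'E'
from h import *
im=ctrl.read_camera("scene");cv2.imwrite("pics/s7.png",cv2.resize(im[170:310,250:440,::-1],None,fx=4,fy=4))
s=ctrl.get_state();print(s["eef_pos"],s["contact_force"])
E
```

```text
time: 7.55
eef_pos: [0.5863, 0.0836, 0.125]
tcp_rot: [0.82, -0.572, 0.0, -0.0]
contact_force: [-1.2, 1.0, 1.5]
opening: 0.612
[0.58633275 0.0836379  0.1250181 ] [-1.49834473  0.88329607  2.4591945 ]
```

View pics/s7.png

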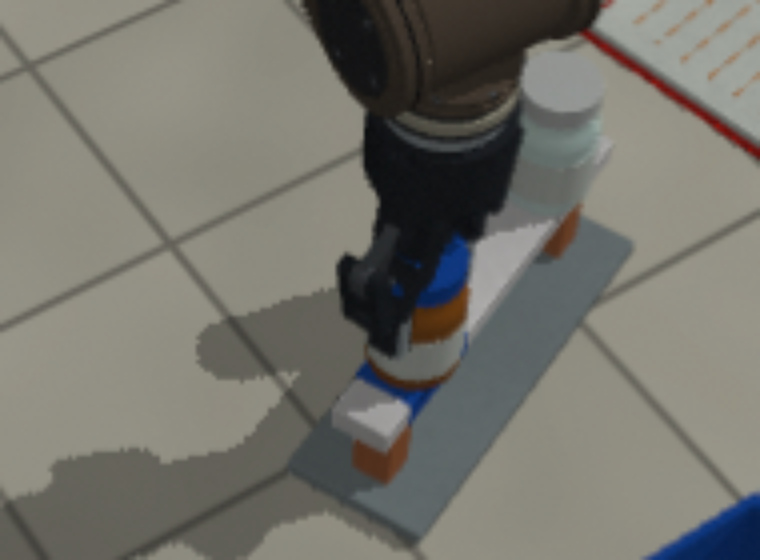

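The force rose from -2 N to about +2 N, so the jar is resting on the ledge. Opening slowly.

```bash
python3 -m jog '[{"grip":0.5,"xyz":[0,0,0],"dr":[0,0,0]},{"grip":0.4,"xyz":[0,0,0],"dr":[0,0,0]},{"grip":0.38,"xyz":[0,0,0],"dr":[0,0,0]},{"grip":0.36,"xyz":[0,0,0],"dr":[0,0,0]},{"grip":0.33,"xyz":[0,0,0],"dr":[0,0,0]},{"grip":0.3,"xyz":[0,0,0],"dr":[0,0,0]},{"grip":0.25,"xyz":[0,0,0],"dr":[0,0,0]},{"grip":0.15,"xyz":[0,0,0],"dr":[0,0,0]},{"grip":0.05,"xyz":[0,0,0],"dr":[0,0,0]},{"grip":0,"xyz":[0,0,0],"dr":[0,0,0]},{"grip":0,"xyz":[0,0,0],"dr":[0,0,0]}]' 20
python3 - <<'E'
from h import *
im=ctrl.read_camera("wrist");cv2.imwrite("pics/w8.png",im[:,:,::-1])
E
```

```text
time: 8.52
eef_pos: [0.5861, 0.0836, 0.1243]
tcp_rot: [0.82, -0.572, -0.0, -0.0]
contact_force: [-0.1, 0.1, -0.2]
opening: 1.001
```

View pics/w8.png

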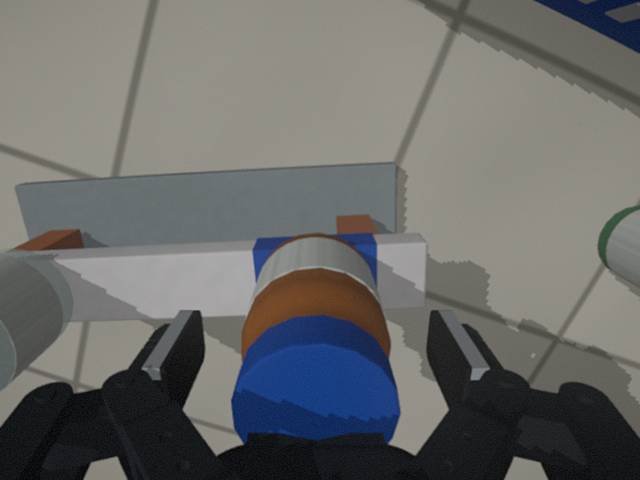

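The gripper is open and clear on both sides, and the jar is standing at about (315,340). Retreating straight up.

```bash
python3 -m jog '[{"grip":0,"xyz":[0,0,-0.01],"dr":[0,0,0]},{"grip":0,"xyz":[0,0,-0.025],"dr":[0,0,0]},{"grip":0,"xyz":[0,0,-0.045],"dr":[0,0,0]},{"grip":0,"xyz":[0,0,-0.07],"dr":[0,0,0]},{"grip":0,"xyz":[0,0,-0.095],"dr":[0,0,0]},{"grip":0,"xyz":[0,0,-0.115],"dr":[0,0,0]},{"grip":0,"xyz":[0,0,-0.13],"dr":[0,0,0]},{"grip":0,"xyz":[0,0.02,-0.135],"dr":[0,0,0]},{"grip":0,"xyz":[0,0.05,-0.135],"dr":[0,0,0]},{"grip":0,"xyz":[0,0.07,-0.135],"dr":[0,0,0]},{"grip":0,"xyz":[0,0.08,-0.135],"dr":[0,0,0]},{"grip":0,"xyz":[0,0.08,-0.135],"dr":[0,0,0]}]'
python3 - <<'E'
from h import *
np.set_printoptions(precision=4,suppress=True)
s=ctrl.get_state();im=ctrl.read_camera("wrist");cv2.imwrite("pics/w9.png",im[:,:,::-1])
for st,ce,m in blobs(blue(im)): print(st,ce,onz("wrist",ce,.18,s))
print(proj("wrist",[[.5843,.0822,.18]],s))
im=ctrl.read_camera("scene");cv2.imwrite("pics/s9.png",im[:,:,::-1])
for st,ce,m in blobs(blue(im)): 
    if st[4]<500: print("sc",st,ce,onz("scene",ce,.178))
E
```

```text
time: 9.57
eef_pos: [0.51, 0.0557, 0.2602]
tcp_rot: [0.82, -0.573, 0.001, -0.0]
contact_force: [-0.4, -0.5, -0.7]
opening: 0.998
[ 273   63   86   90 5998] [315.2734 107.6077] [[0.5849 0.0828 0.18  ]]
[[315.9428 109.0743]]
sc [432   0  17  15 113] [437.2212   5.9558] [[-0.032   0.8565  0.178 ]]
sc [345 225  22  22 388] [355.2861 235.3918] [[0.5895 0.08   0.178 ]]
```

View pics/w9.png

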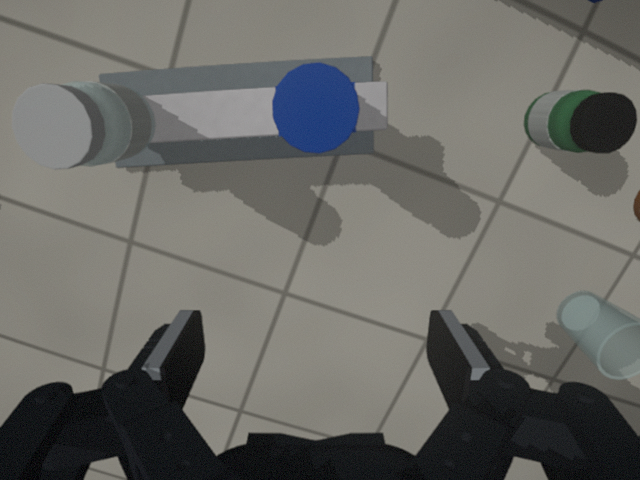

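View pics/s9.png

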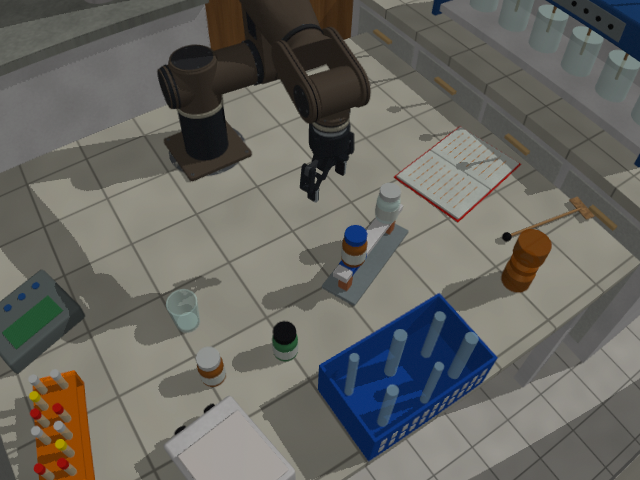

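The jar stands upright on the band: its cap at (315,108) measures (0.5849,0.0828), against the band at (0.5845,0.0822). The reference jar at (389,191), the white-capped jar at (209,358) and the rest of the scene haven't moved.

```bash
python3 -c "
from plant import ctrl
s=ctrl.get_state();print(s['time'],abs(s['dq']).max());print(ctrl.sign_off())"
```

```text
9.6667 0.026192332887185664
the job is handed in; nothing more can be done
None
```

The amber jar with the blue cap now stands upright on the viewing ledge, centred on the blue band, and the job is handed in. I lowered it in steps of 1 mm or less until the ledge took its weight (about 2 N), then opened the gripper slowly and backed away. It took about 9.7 s of the 45 s allowed.

**Last checks:**
- **Position:** the wrist camera puts the jar at (0.585, 0.083), within about 1 mm of the band centre I measured with the same camera. The scene camera's cap centroid came out about 5 mm further out in x. It read 4–5 mm long in x for both the band and the jar earlier too, because it also sees the side faces.
- **Other objects:** the reference jar and the white-capped amber jar appear in the same places in the scene pictures from before and after.
- **Robot:** nothing was touching the gripper when I handed in. I took no picture after that, so the final second is unchecked.

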